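# Bring the slot of a buffing wheel to the top and lock it with its key

### The job

With light fingertip pressure on its rim, turn the cork buffing wheel until the slot in the rim, now hidden down in the trough, stands at the very top, and leave the wheel at rest there while the key is still in its rest. Then take the brass locking key and lower it gently, without forcing it, through the wheel's slot until it sits fully home, upright, in the notches of both brass posts, and let go. Leave the other things on the shelf as they are.

Things in the scene. Friction and masses are not known exactly. Their poses are not given: they have to be found in the camera images.
- stand: fixed cherry trough, 160 mm (x) by 80 mm (y), walls 85 mm high; origin: centre of its underside, on the shelf, z up. A cork wheel, 130 mm in diameter and 40 mm wide, spins freely in it about a level axle along y, centred at x = 0, y = 0. A brass post 40 mm wide in x stands beside each face of the wheel, at y = 26 to 34 and -26 to -34 mm, up to 138 mm
- seat (a point): point on the stand midway between the posts, 116 mm above the stand's underside, level with the floors of the posts' notches; axes as the stand's. Each post's top has a round-lipped notch, 12 mm wide in x at x = 0, 22 mm deep, open along y. The key's origin is here when the key is home
- rim (a point): point on the stand, 148 mm above its underside, on the wheel's middle line; axes as the stand's. The rim's top lies straight over or under it by up to 9 mm, differently each time, unmeasured: find it by touch. The axle is sprung: the wheel sinks 1 mm for each 6 N pressed on it. 4 to 8 N of fingertip turns it without slipping; never press it over 12 N with the fingers or 20 N with the key
- wheel (a joint): angle of the wheel (rad): at 0 and at 6.283 its slot is at the very top. Grows as the rim's top moves along the stand's +x (10 mm of rim = 0.154 rad). The slot starts low, at 1.8 to 4.5, and may come up either way round. Balanced: the wheel stays where it is left and barely coasts. Its one slot is cut across the whole rim, 14 mm wide, 44 mm deep
- key: loose brass locking key, 0.16 to 0.26 kg: a blade 100 mm long (y), 10 thick (x), 24 high, lower edge rounded; on its middle a neck 8 by 24 mm (x by y) and above it a grip tab 12 by 30 mm (x by y), 46 to 84 mm above the blade's lower edge. Origin: middle of that lower edge; z up. Same either way round. Home, its y lies along the stand's y. Starts upright in the rest
- rest: fixed cherry block, 60 mm (x) by 90 mm (y) by 28 mm high, with a 12 mm wide, 16 mm deep groove along its y that holds the key; origin: centre of its underside, on the shelf. The key starts with its origin 12 mm above it
- jack: cast brass boot jack, bystander, a forked plate 190 by 80 mm (x by y), 26 mm high, fork toward its +x; origin: near its middle, at its underside
- tree: cedar shoe tree with a split toe, bystander, 235 mm long (its x), 63 mm wide, 83 mm high, lying on the shelf, toe toward its +x; origin at its underside about mid-length
- egg: marble egg with a flat foot, bystander, 45 mm in diameter, 62 mm high, standing; origin: centre of its foot
- heelblock: steel heel tap block, bystander, 80 by 55 by 28 mm; origin: centre of its underside
Things that resemble listed ones, but are neither listed nor needed, are in the scene too. Of the things shaped like the stand, the wooden one is meant.

How it is judged (in metres and radians):
On the way:
1. the wheel's slot stands at the top (within 0.12 rad), the wheel is still and not touched, and the key is still in its rest ((value of joint wheel between -0.12 and 0.12 rad or value of joint wheel between 6.16319 and 6.40319 rad) and velocity of joint wheel between -0.1 and 0.1 rad/s and contact force between the fingers and wheel below 0.1 N and distance of key from where it was at the start of the episode below 0.015 m), for 0.2 s.
At the end, for the whole second after the job is handed in: the key lies home across both posts: its origin within 4 mm (x), 13 mm (y) and 3 mm (z) of the seat, along the stand's y within 0.12 rad, upright within 0.22 rad (the play of the notches), released and at rest, through the slot of the wheel, which stands at the top within 0.09 rad and is still ((value of joint wheel between -0.09 and 0.09 rad or value of joint wheel between 6.19319 and 6.37319 rad) and velocity of joint wheel between -0.1 and 0.1 rad/s and x of key in the frame of seat between -0.004 and 0.004 m and y of key in the frame of seat between -0.013 and 0.013 m and z of key in the frame of seat between -0.003 and 0.003 m and angle between the y axis of key and the y axis of seat, either way round below 0.12 rad and angle between key's own z axis and vertical below 0.22 rad and linear speed of key below 0.02 m/s and contact force between the fingers and key below 0.1 N); the robot touches nothing.
It fails at once if the fingers press the wheel with more than 12 N (contact force between the fingers and wheel above 12 N).
It fails at once if the key is forced against the wheel with more than 20 N (contact force between key and wheel above 20 N).
It fails at once if a bystander is moved more than 20 mm (distance of any of jack, tree, egg, heelblock from where it was at the start of the episode above 0.02 m).
It also fails if it takes over 64 s, if anything falls off the work surface, if the arm or the gripper's body presses on something with over 40 N, if the wrist force passes 120 N, or if a joint passes its speed limit or range.

### The arm

A 6-joint arm with a two-finger parallel gripper is mounted at the origin on the work surface. World frame = base frame: x ahead of the robot, y to its left, z up, the work surface at z = 0. Lengths are in m, angles in degrees, forces in N, time in s.
With the tool pointing down it reaches from about 0.4 to 0.825 m from the base axis. Payload 7 kg.
Tool frame: the origin (TCP) lies at the very end of the fingers, on their centre line; the grasp point (between the pads) lies 19 mm behind it (r.hold_point_z is the distance from the TCP to the grasp point, in m); x points along the fingers, y is the direction in which the jaws open and shut, and the axes are right-handed (so a half turn about x gives the same grasp; the last joint's range is limited). The gripper opens to 88 mm and grips with 3 to 60 N. Pads are 19 mm wide; open, the fingers measure 130 mm over their backs; the gripper's body (78 mm by 193 mm) begins 47 mm behind the grasp point.
Start: joints at [-60.384, 20.546, 0.682, 0, -70.136, -16.507], TCP at [0.153, -0.657, 0.227] pointing down, gripper open.
Joint ranges: [-176.03, 176.03], [-82.01, 121.73], [-58.28, 71.71], [-173.87, 95.51], [-174.79, -0.11], [-173.66, 173.66]. Speed limits (degrees/s): [136.94, 136.94, 172.46, 180, 180, 180].

### API

Orientations are given as [roll, pitch, yaw] about the fixed x, y, z axes, in that order (R = Rz(yaw) Ry(pitch) Rx(roll)).
In Python, from plant import r gives the robot as it stands. The module is installed in compiled form; this text tells all that it offers.
- The arm moves only by the shell command python3 -m creep 'ROWS' [FORCE]. ROWS is JSON, a list of rows, each a list of 7 numbers: the turn, a rotation vector about the tool's x, y, z in rad, then the shift along the tool's x, y, z in cm, then the opening in per cent of the stroke, from 0 (shut) to 100 (fully open). In form: [[rx, ry, rz, x, y, z, fingers], ...]. A call has 1 to 8 rows; each row shifts and turns the commanded pose from where the row before left it, along the tool's axes as they then stand; what a row does not reach is not made up. A row lasts 1/10 s, in which the tool goes at most 50 mm and 8.59 degrees, less where a joint would pass 70% of its speed; a pose out of reach is approached as far as the arm can. A call is refused whole if a number of a shift passes 5 or a number of a turn 0.15, either way. A call with a gripper value outside its range is refused whole. The fingers move at their own pace and stop on an object; FORCE is the grip in N (left out, the last holds). Time passes only in rows, so rows that do not move let the fingers close. It gives the time, the measured TCP pose, the force and the opening at its end, in the units of the state.
- r.get_state(): the state, without advancing time (a new reading comes with each control period).
- r.capture(name): name is "scene" or "top" or "wrist"; returns (picture, depth): 400x640x3 uint8, blue, green, red; 400x640 float32, m along the optical axis (not along the pixel's ray), 0 where there is no reading.
- r.camera_info(name): a dict with "fovy" (degrees; the focal length in pixels is half the picture's height over the tangent of half this angle, whatever the lens; pixels are square), "cx", "cy" (the principal point, pixels), "dist_coeffs" ([k1, k2, p1, p2, k3] as OpenCV has them; the pictures are not rectified), "camera_from_world" (4x4, takes a point from world to camera coordinates). Camera axes: x right, y down, z forward; pixel columns grow to the right and rows downward; lengths in m; the calibration is good to about 2 mm. A picture is of the moment at which its call begins: read the wrist's pose just before it. camera_info takes no time and is no camera call; for the wrist camera it gives the pose at the moment of the call.
- r.close_job(): hands the job in, once; it reports no verdict.
Trained networks look in the newest picture that a camera, given by its name, has taken for a name from the list of things; names that differ only in an ending like _2 or _b are one class to them, and where a whole thing is asked for, a point or a joint stands for the part that bears it (a point fixed in the world has none). Each returns a list of dicts, best first, with "score" (0 to 1); they miss things now and then, are a little off and sometimes report something else, mostly with a low value. They report only what shows in the picture. A call takes as long as a camera call. They do not tell look-alikes from the thing itself.
- r.look_for(query, camera): "rect" ([left, top, right, bottom] in pixels, round what is visible of it).
- r.masks_of(query, camera): "pixels" (400x640 bool, what is visible of it) and "rect" ([left, top, right, bottom] in pixels, round what is visible of it).
The state is a dict: "time_s": time; "joints": joint angles; "qd": joint speeds; "joint_torque": joint torques, N m; "tcp_pos": TCP position; "eef_rot": TCP orientation; "contact_force": force on the tool from outside, world axes, zero at the start; "moment": the same for the moment, N m; "gripper_width": finger opening in m.
Only numpy, scipy, OpenCV 4.12 (cv2) and the standard library are available. Lean on these libraries where they do the work, as an engineer would, in place of code of your own. Each camera call takes 0.05 s, during which the arm holds its last target. There are 200 camera calls.

## Working session

There is one attempt and no reset: what is moved stays moved. The work goes in short steps, Python scripts to look and compute and a shell command to move; the robot and the scene stay as the last step left them, time stands still between calls to the robot, and variables do not carry over. Pictures are saved under pics/ and viewed, about 8 in all and at most 12, crops included, and the job is handed in when it is done.

```bash
mkdir -p pics; ls; cat > h.py <<'E'
import numpy as np,cv2
from plant import r
def K(c):
    i=r.camera_info(c);f=200/np.tan(np.radians(i["fovy"])/2)
    return np.array([[f,0,i["cx"]],[0,f,i["cy"]],[0,0,1]]),np.array(i["dist_coeffs"],float),np.array(i["camera_from_world"])
def cloud(c,depth):
    k,d,T=K(c)
    v,u=np.mgrid[0:400,0:640]
    p=cv2.undistortPoints(np.stack([u,v],-1).reshape(-1,1,2).astype(float),k,d).reshape(400,640,2)
    P=np.dstack([p*depth[...,None],depth])
    return (P-T[:3,3])@T[:3,:3]
def proj(c,pts):
    k,d,T=K(c)
    return cv2.projectPoints(np.asarray(pts,float).reshape(-1,3),cv2.Rodrigues(T[:3,:3])[0],T[:3,3],k,d)[0].reshape(-1,2)
E
python3 - <<'E'
from h import *
s=r.get_state();print({k:np.round(v,3) for k,v in s.items()},r.hold_point_z)
for c in("scene","top"):
    im,d=r.capture(c);cv2.imwrite(f"pics/{c}0.png",im);np.savez(f"{c}0.npz",im=im,d=d)
    P=cloud(c,d)
    for n in["stand","key","rest","wheel","jack","tree","egg","heelblock"]:
        for m in r.masks_of(n,c)[:3]:
            q=P[m["pixels"]&(d>0)]
            if len(q): print(c,n,round(m["score"],2),np.round(m["rect"]),len(q),np.round(np.median(q,0),3),np.round(np.percentile(q,2,0),3),np.round(np.percentile(q,98,0),3))
E
```

```text
pics
{'time_s': np.float64(0.0), 'joints': array([-6.0385e+01,  2.0590e+01,  6.3200e-01, -2.1000e-02, -7.0139e+01,
       -1.6508e+01]), 'qd': array([-0.047, -0.037,  0.099,  0.019, -0.05 ,  0.027]), 'joint_torque': array([ 1.0000e-03, -5.8271e+01,  2.9305e+01,  6.9970e+00,  7.0000e-03,
       -0.0000e+00]), 'tcp_pos': array([ 0.153, -0.657,  0.226]), 'eef_rot': array([ 95.188,  89.901, 108.288]), 'contact_force': array([ 0.001,  0.757, -0.104]), 'moment': array([ 0.008, -0.003,  0.047]), 'gripper_width': np.float64(0.088)} 0.0188
scene stand 0.72 [302. 201. 367. 251.] 2065 [0.578 0.054 0.053] [0.502 0.031 0.005] [0.642 0.124 0.131]
scene stand 0.71 [296. 250. 378. 331.] 4301 [ 0.701 -0.167  0.065] [ 0.621 -0.183  0.005] [ 0.769 -0.104  0.137]
scene stand 0.61 [233. 167. 298. 224.] 2424 [0.351 0.054 0.062] [0.271 0.016 0.003] [0.42  0.125 0.134]
scene key 0.84 [201. 266. 235. 309.] 532 [ 0.468 -0.27   0.04 ] [ 0.454 -0.315  0.026] [ 0.471 -0.217  0.098]
scene rest 0.92 [194. 282. 240. 319.] 755 [ 0.487 -0.286  0.027] [ 0.439 -0.316  0.004] [ 0.495 -0.232  0.031]
scene rest 0.19 [386.
[... 1391 characters left out ...]
87 [ 0.464 -0.261  0.027] [ 0.432 -0.311 -0.002] [ 0.496 -0.224  0.039]
top wheel 0.96 [274. 186. 300. 236.] 730 [0.55  0.084 0.139] [0.497 0.055 0.01 ] [0.614 0.114 0.151]
top wheel 0.65 [410. 158. 424. 175.] 180 [ 0.681 -0.3    0.048] [ 0.666 -0.321  0.011] [ 0.707 -0.286  0.063]
top jack 0.92 [204. 203. 241. 267.] 1449 [0.488 0.278 0.024] [0.409 0.232 0.018] [0.584 0.318 0.03 ]
top tree 0.57 [250. 125. 325. 154.] 1159 [0.772 0.108 0.038] [ 0.738 -0.029  0.   ] [0.798 0.184 0.079]
top egg 0.62 [408. 158. 424. 174.] 177 [ 0.681 -0.3    0.049] [ 0.666 -0.32   0.024] [ 0.705 -0.286  0.063]
top heelblock 0.73 [202. 164. 224. 192.] 505 [0.671 0.312 0.026] [0.633 0.283 0.016] [0.712 0.343 0.032]
```

```bash
python3 - <<'E'
import cv2
a=cv2.imread("pics/scene0.png")[150:370,180:450]
cv2.imwrite("pics/v1.png",cv2.resize(a,None,fx=2.9,fy=2.7,interpolation=2))
a=cv2.imread("pics/top0.png")[110:330,190:440]
cv2.imwrite("pics/v2.png",cv2.resize(a,None,fx=2.7,fy=2.7,interpolation=2))
E
```

```text
(no output)
```

View pics/v1.png

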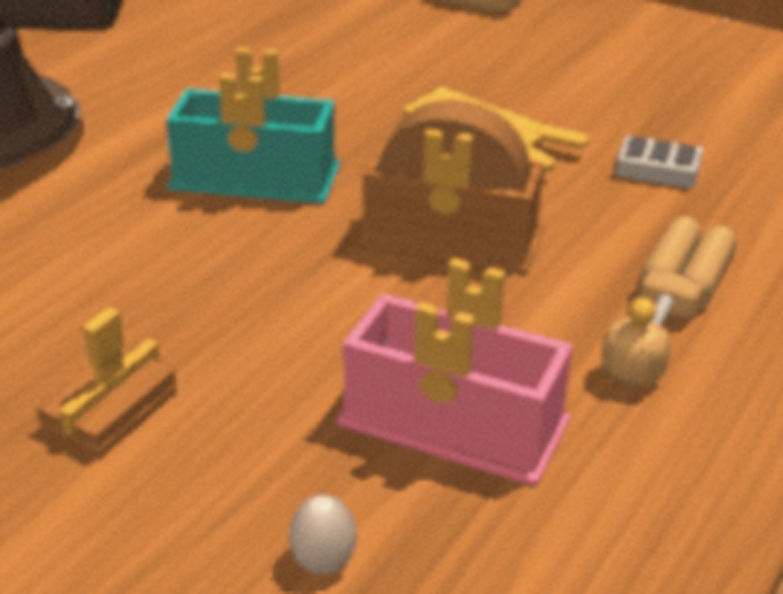

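View pics/v2.png

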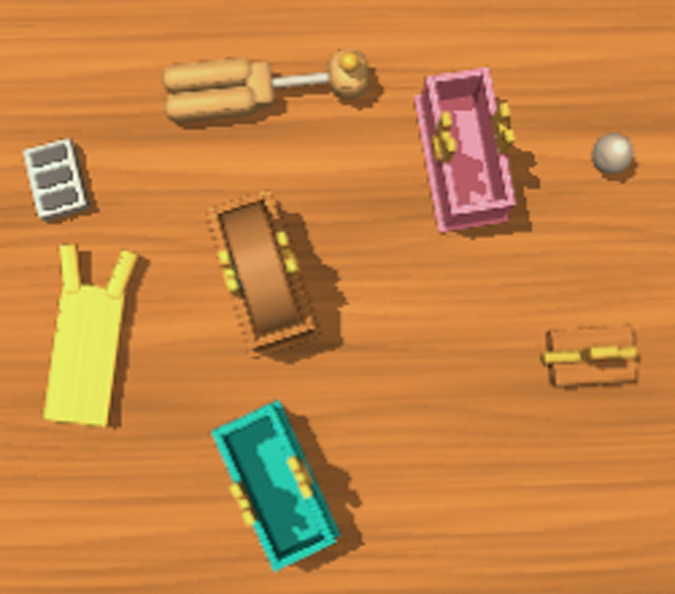

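The wooden stand is the middle one (v1 about 450,180; v2 about 262,270), its wheel in it with no slot showing. The key stands in its rest (v1 about 105,370; v2 about 592,355). The teal and pink stands are empty decoys.

```bash
cat >> h.py <<'E'
from scipy.spatial.transform import Rotation as Ro
def pose():
    s=r.get_state();return np.array(s["tcp_pos"]),Ro.from_euler("xyz",s["eef_rot"],degrees=True).as_matrix(),s
def jawyaw():
    p,R,s=pose();return np.degrees(np.arctan2(R[1,1],R[0,1]))
def plan(xyz,yaw):  # tool down, jaw axis y at yaw deg (mod 180)
    p,R,s=pose()
    y=np.array([np.cos(np.radians(yaw)),np.sin(np.radians(yaw)),0]);
    if y@R[:,1]<0:y=-y
    x=np.array([0,0,-1.]);T=np.stack([x,y,np.cross(x,y)],1)
    rv=Ro.from_matrix(R.T@T).as_rotvec(); d=np.asarray(xyz)-p
    print("t",round(float(s["time_s"]),2),"p",np.round(p,4),"jaw",round(jawyaw(),2),"j6",round(s["joints"][5],1),"F",np.round(s["contact_force"],1),"w",round(float(s["gripper_width"]),4))
    print("rotvec",np.round(rv,3),"shift before-turn frame cm",np.round(R.T@d*100,2),"after-turn frame",np.round(T.T@d*100,2))
E
python3 - <<'E'
from h import *
p,R,s=pose();k,d,T=K("wrist");print("R",np.round(R,3));cw=-T[:3,:3].T@T[:3,3]
print("cam in tool",np.round(R.T@(cw-p),3),"cam axes in tool\n",np.round(R.T@T[:3,:3].T,3),k[0,0])
for c in("top","scene"):
    z=np.load(c+"0.npz");P=cloud(c,z["d"])
    def box(lo,hi,z0,z1):
        q=P[(P>[*lo,z0]).all(-1)&(P<[*hi,z1]).all(-1)];
        if len(q)<4:return
        b=cv2.minAreaRect((q[:,:2]*1000).astype(np.float32));print(c,len(q),np.round(q.mean(0),4),np.round(b[0],1),np.round(b[1],1),round(b[2],1))
    box((.45,0),(.67,.17),.078,.092);box((.45,0),(.67,.17),.125,.17)
    print("wheel max z",np.sort(P[(P>[.5,.04,.13]).all(-1)&(P<[.62,.13,.2]).all(-1)][:,2])[-20:].round(4)[::4])
    box((.42,-.35),(.52,-.19),.07,.12);box((.42,-.35),(.52,-.19),.031,.12);box((.40,-.35),(.54,-.19),.02,.031)
plan((.47,-.25,.28),0)
plan((.5,.09,.28),0)
E
```

```text
R [[ 0.    -0.227  0.974]
 [-0.     0.974  0.227]
 [-1.    -0.     0.   ]]
cam in tool [-0.158 -0.001 -0.071] cam axes in tool
 [[ 0.    -0.264  0.965]
 [ 1.    -0.    -0.   ]
 [ 0.001  0.965  0.264]] 295.67503344043456
top 372 [0.5547 0.0863 0.0852] [558.8  86.6] [152.2  75.5] 16.9
top 630 [0.5567 0.0856 0.1408] [558.   86.2] [106.   67.5] 17.4
wheel max z [0.1503 0.1505 0.1511 0.1513 0.1516]
top 57 [ 0.4619 -0.2631  0.0933] [ 462.5 -264.5] [31.2 11.3] 88.4
top 172 [ 0.463  -0.2623  0.0551] [ 462.9 -262.8] [54.5 97.8] 1.1
top 448 [ 0.462  -0.2666  0.0274] [ 462.2 -266.7] [60.2 93.3] 2.0
scene 466 [0.5733 0.0648 0.0846] [563.   80.9] [151.7  71.6] 17.0
scene 548 [0.5679 0.0754 0.1384] [561.9  84.4] [99.6 73.4] 16.4
wheel max z [0.149  0.1491 0.1493 0.1494 0.15  ]
scene 176 [ 0.4673 -0.2682  0.0869] [ 464.4 -265.8] [13.4 31. ] 2.4
scene 501 [ 0.4668 -0.268   0.0581] [ 466.6 -264.7] [ 46.8 103.7] 3.1
scene 649 [ 0.473  -0.2785  0.0278] [ 464.  -266.7] [102.5  64.5] 89.9
t 0.9 p [ 0.1531 -0.6574  0.2266] jaw 103.11 j6 -16.5 F [-0.1  0.2 -0.1] w 0.0879
rotvec [-1.342 -0.     0.   ] shift before-turn frame cm [-5.34 32.49 40.11] after-turn frame [ -5.34 -31.69  40.74]
t 0.9 p [ 0.1531 -0.6574  0.2266] jaw 103.11 j6 -16.5 F [-0.1  0.2 -0.1] w 0.0879
rotvec [-1.342 -0.     0.   ] shift before-turn frame cm [-5.34 64.92 50.74] after-turn frame [ -5.34 -34.69  74.74]
```

```bash
python3 -m creep '[[0,0,0,-1,3.5,3,0],[0,0,0,-1,3.7,3.2,0],[0,0,0,-1,3.7,3.2,0],[0,0,0,-1,3.7,3.2,0],[0,0,0,-1,3.7,3.2,0],[0,0,0,-0.3,3.7,3.2,0],[0,0,0,0,3.7,3.2,0],[0,0,0,0,3.7,3.2,0]]' 20; python3 -m creep '[[0,0,0,0,3.7,3.2,0],[0,0,0,0,3.7,3.2,0],[0,0,0,0,3.7,3.2,0],[0,0,0,0,3.7,3.2,0],[0,0,0,0,3.7,3.2,0],[0,0,0,0,3.7,3.2,0],[0,0,0,0,3.7,3.2,0],[-0.07,0,0,0,3.5,3.2,0]]'; python3 -m creep '[[0,0,0,0,0,0,0],[0,0,0,0,0,0,0]]'
cat >> h.py <<'E'
def snap(name,crop=None,sc=1):
    im,d=r.capture("wrist");P=cloud("wrist",d);np.savez(name+".npz",im=im,d=d,P=P)
    return im,d,P
E
python3 - <<'E'
from h import *
im,d,P=snap("w1");cv2.imwrite("pics/w1.png",im)
def box(lo,hi,z0,z1):
    q=P[(P>[*lo,z0]).all(-1)&(P<[*hi,z1]).all(-1)]
    b=cv2.minAreaRect((q[:,:2]*1000).astype(np.float32));print(len(q),np.round(q.mean(0),4),np.round(b[0],1),np.round(b[1],1),round(b[2],1))
box((.45,0),(.67,.17),.078,.092);box((.45,0),(.67,.17),.125,.17)
plan((.5595,.086,.2),107)
E
```

```text
time_s: 1.7
tcp_pos: [0.3343, -0.3117, 0.2801]
eef_rot: [-32.7, 89.9, -19.6]
contact_force: [1.3, 0.0, -0.3]
gripper_width: 0.0293
time_s: 2.5
tcp_pos: [0.517, 0.0332, 0.2801]
eef_rot: [6.4, 89.9, 23.6]
contact_force: [1.1, -0.3, 0.8]
gripper_width: 0.0005
time_s: 2.7
tcp_pos: [0.5165, 0.0319, 0.2791]
eef_rot: [-175.2, 89.9, -158.0]
contact_force: [0.2, -0.7, 0.2]
gripper_width: 0.0007
1104 [0.5083 0.0641 0.0847] [527.6  72.4] [86.3 71.1] 16.3
1387 [0.5278 0.0727 0.1366] [528.4  73. ] [38.8 68. ] 20.1
t 2.75 p [0.5162 0.031  0.2793] jaw 107.14 j6 -98.1 F [-0.1 -0.4  0. ] w 0.0005
rotvec [ 0.002 -0.001  0.   ] shift before-turn frame cm [7.93 3.98 5.77] after-turn frame [7.93 3.99 5.75]
```

View pics/w1.png

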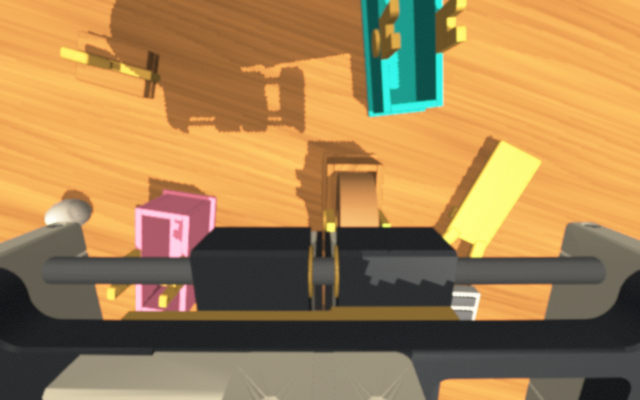

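The wrist view looks to the tool's -z side: the wooden stand (350,190) is half hidden behind the fingers. I'll shift along +z and come closer for a full view.

```bash
python3 -m creep '[[0,0,0,1,1,3.7,0],[0,0,0,1,1,3.7,0],[0,0,0,1,1,3.7,0],[0,0,0,1,1,3.7,0],[0,0,0,1,0,0,0],[0,0,0,1,0,0,0],[0,0,0,0,0,0,0],[0,0,0,0,0,0,0]]'
python3 - <<'E'
from h import *
from scipy.optimize import least_squares
im,d,P=snap("w2");cv2.imwrite("pics/w2.png",im)
def box(lo,hi,z0,z1):
    q=P[(P>[*lo,z0]).all(-1)&(P<[*hi,z1]).all(-1)]
    b=cv2.minAreaRect((q[:,:2]*1000).astype(np.float32));print(len(q),np.round(q.mean(0),4),np.round(b[0],1),np.round(b[1],1),round(b[2],1))
box((.45,0),(.67,.17),.078,.092);box((.45,0),(.67,.17),.132,.142);box((.45,0),(.67,.17),.144,.17)
plan((.5595,.086,.2),107)
c,s=np.cos(np.radians(17)),np.sin(np.radians(17))
o=np.array([.5595,.086]);
loc=[[x,y,z] for x,y,z in [(-80,-40,85),(80,-40,85),(-80,40,85),(80,40,85),(-20,26,138),(20,26,138),(-20,-26,138),(20,-26,138),(-6,26,138),(6,26,138),(-6,-26,138),(6,-26,138)]]
W=[[o[0]+(c*x-s*y)/1e3,o[1]+(s*x+c*y)/1e3,z/1e3] for x,y,z in loc]
uv=proj("wrist",W);print(np.round(uv,1).tolist())
v=im.copy()
for a in uv: cv2.circle(v,(int(round(a[0])),int(round(a[1]))),1,(255,0,0),-1)
l,t=uv.min(0).astype(int)-25;rr,b=uv.max(0).astype(int)+25
l=max(l,0);t=max(t,0);print(l,t);v=v[t:b,l:rr];f=min(800/v.shape[1],600/v.shape[0]);print(f)
cv2.imwrite("pics/w2c.png",cv2.resize(v,None,fx=f,fy=f,interpolation=2))
E
```

```text
time_s: 3.55
tcp_pos: [0.6455, 0.1117, 0.2205]
eef_rot: [-11.4, 90.0, 5.6]
contact_force: [-1.2, -0.9, 0.2]
gripper_width: 0.0006
3237 [0.5536 0.0822 0.0851] [559.8  84.3] [151.   68.2] 16.7
2774 [0.5575 0.0834 0.1377] [560.   84.4] [88.  68.3] 16.6
3619 [0.56   0.0844 0.1471] [560.8  84.7] [53.5 40. ] 16.6
t 3.6 p [0.6458 0.1119 0.2209] jaw 107.08 j6 -99.8 F [-0.2 -0.  -0.2] w 0.0003
rotvec [0.001 0.002 0.   ] shift before-turn frame cm [ 2.08  0.06 -9.02] after-turn frame [ 2.09  0.05 -9.01]
[[279.0, 1.7], [284.9, 181.0], [370.4, 1.8], [363.8, 181.0], [359.4, 65.1], [357.7, 120.0], [290.3, 65.0], [291.7, 119.9], [358.8, 84.8], [358.3, 101.3], [290.8, 84.8], [291.2, 101.2]]
253 0
2.912621359223301
```

View pics/w2c.png

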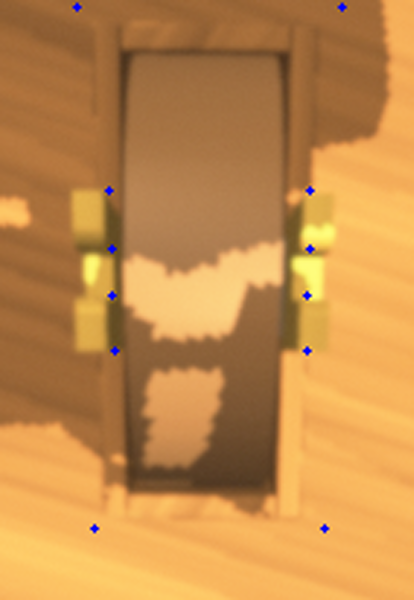

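The stand fills the crop, with the wheel, both posts and their notches (left 92,270; right 318,270). The projected model agrees to about 2 mm. The centre is about (0.560, 0.084) and the yaw 16.7°. No slot shows yet.

```bash
python3 - <<'E'
from h import *
from scipy.optimize import least_squares
P=np.load("w2.npz")["P"];a=np.radians(16.7);o=np.array([.560,.0843])
e=np.array([np.cos(a),np.sin(a)]);n=np.array([-e[1],e[0]])
q=P.reshape(-1,3);X=(q[:,:2]-o)@e;Y=(q[:,:2]-o)@n;m=(abs(Y)<.016)&(abs(X)<.058)&(q[:,2]>.1)
f=lambda v:np.hypot(X[m]-v[0],q[m,2]-v[1])-.065
v=least_squares(f,[0,.083],loss="soft_l1",f_scale=.001).x;print("axle x,z",v,"rim",v[1]+.065,np.std(f(v)),m.sum())
E
python3 -m creep '[[0,0,0,0,0,-3,0],[0,0,0,0,-0.1,-3,0],[0,0,0,2,0,-3,0],[0,0,0,2,0,0,0],[0,0,0,1.5,0,0,0],[0,0,0,0.5,0,0,0],[0,0,0,0,0,0,0],[0,0,0,0,0,0,0]]'
python3 -c "
from h import *
plan((.560,.0843,.15),106.7)"
```

```text
axle x,z [0.0239888  0.23720973] rim 0.30220973317365074 0.025226864896984204 12878
time_s: 4.4
tcp_pos: [0.561, 0.0854, 0.1607]
eef_rot: [-0.9, 89.9, 16.2]
contact_force: [-0.2, 0.3, 0.3]
gripper_width: 0.0005
t 4.4 p [0.561  0.0854 0.1607] jaw 107.13 j6 -101.3 F [-0.2  0.3  0.3] w 0.0005
rotvec [0.007 0.002 0.   ] shift before-turn frame cm [ 1.07 -0.08 -0.13] after-turn frame [ 1.07 -0.08 -0.13]
```

```bash
python3 - <<'E'
from h import *
from scipy.optimize import least_squares
P=np.load("w2.npz")["P"];a=np.radians(16.7);o=np.array([.560,.0843])
e=np.array([np.cos(a),np.sin(a)]);n=np.array([-e[1],e[0]])
q=P.reshape(-1,3);X=(q[:,:2]-o)@e;Y=(q[:,:2]-o)@n;m=(abs(Y)<.016)&(abs(X)<.056)&(q[:,2]>.095)&(q[:,2]<.165)
f=lambda v:np.hypot(X[m]-v[0],q[m,2]-v[1])-.065
v=least_squares(f,[0,.083],loss="soft_l1",f_scale=.001).x;print("axle x,z",v,"rim",v[1]+.065,np.std(f(v)),m.sum())
E
python3 -m creep '[[0.007,0,0,0,-0.1,-0.1,0],[0,0,0,0.2,0,0,0],[0,0,0,0.2,0,0,0],[0,0,0,0.2,0,0,0],[0,0,0,0,0,0,0]]'
```

```text
axle x,z [5.60628055e-05 8.34807233e-02] rim 0.14848072331137918 0.000614855263239578 5916
time_s: 4.9
tcp_pos: [0.5595, 0.084, 0.1531]
eef_rot: [-174.0, 90.0, -157.3]
contact_force: [1.0, -0.5, -1.2]
gripper_width: 0.0005
```

```bash
python3 -m creep '[[0,0,0,0.1,0,0,0],[0,0,0,0.1,0,0,0],[0,0,0,0,0,0,0]]'; python3 -m creep '[[0,0,0,0.1,0,0,0],[0,0,0,0,0,0,0]]'; python3 -m creep '[[0,0,0,0.1,0,0,0],[0,0,0,0,0,0,0]]'
```

```text
time_s: 5.2
tcp_pos: [0.5596, 0.084, 0.1514]
eef_rot: [-175.9, 90.0, -159.2]
contact_force: [-0.2, 0.3, 0.2]
gripper_width: 0.0007
time_s: 5.4
tcp_pos: [0.5597, 0.084, 0.1505]
eef_rot: [-179.0, 90.0, -162.2]
contact_force: [0.6, -1.2, -0.2]
gripper_width: 0.0005
time_s: 5.6
tcp_pos: [0.5597, 0.084, 0.1495]
eef_rot: [170.0, 90.0, -173.3]
contact_force: [-0.0, 0.4, 0.3]
gripper_width: 0.0004
```

```bash
python3 -m creep '[[0,0,0,0.07,0,0,0],[0,0,0,0,0,0,0]]'; python3 -m creep '[[0,0,0,0.06,0,0,0],[0,0,0,0,0,0,0]]';  python3 -m creep '[[0,0,0,0.05,0,0,0],[0,0,0,0,0,0,0]]'
```

```text
time_s: 5.8
tcp_pos: [0.5597, 0.0841, 0.1488]
eef_rot: [-179.4, 90.0, -162.7]
contact_force: [0.5, -0.2, -0.4]
gripper_width: 0.0005
time_s: 6.0
tcp_pos: [0.5597, 0.0841, 0.1482]
eef_rot: [-37.5, 90.0, -20.7]
contact_force: [0.5, -0.0, 0.6]
gripper_width: 0.0004
time_s: 6.2
tcp_pos: [0.5598, 0.0841, 0.1479]
eef_rot: [-11.9, 90.0, 4.8]
contact_force: [-0.1, -0.3, 1.3]
gripper_width: 0.0002
```

```bash
python3 -m creep '[[0,0,0,0.05,0,0,0],[0,0,0,0,0,0,0],[0,0,0,0,0,0,0]]';  python3 -c "
from plant import r
print(r.get_state()['contact_force'])"; python3 -m creep '[[0,0,0,0.04,0,0,0],[0,0,0,0,0,0,0],[0,0,0,0,0,0,0]]'
```

```text
time_s: 6.5
tcp_pos: [0.5598, 0.084, 0.1475]
eef_rot: [-5.1, 90.0, 11.6]
contact_force: [-0.6, 0.1, 4.0]
gripper_width: -0.0
[-0.62575595  0.0947035   4.026316  ]
time_s: 6.8
tcp_pos: [0.5599, 0.084, 0.1472]
eef_rot: [-12.7, 90.0, 4.0]
contact_force: [-1.0, -0.1, 6.0]
gripper_width: 0.0006
```

```bash
python3 -m creep '[[0,0,0,0,0,0.5,0],[0,0,0,0,0,0.5,0],[0,0,0,0.02,0,0.5,0],[0,0,0,0.06,0,0.5,0]]'; python3 -m creep '[[0,0,0,0.1,0,0.5,0],[0,0,0,0.14,0,0.5,0]]'; python3 -m creep '[[0,0,0,0.185,0,0.5,0],[0,0,0,0.23,0,0.5,0],[0,0,0,0,0,0,0]]'; python3 -c "
from h import *
plan((.560,.0843,.1472),106.7)"
```

```text
time_s: 7.2
tcp_pos: [0.5794, 0.0899, 0.1463]
eef_rot: [-1.3, 90.0, 15.4]
contact_force: [0.3, -0.4, 2.8]
gripper_width: 0.0008
time_s: 7.4
tcp_pos: [0.589, 0.0928, 0.1436]
eef_rot: [-4.4, 90.0, 12.3]
contact_force: [0.8, -0.5, 3.5]
gripper_width: 0.0002
time_s: 7.7
tcp_pos: [0.599, 0.0959, 0.139]
eef_rot: [-11.7, 90.0, 5.0]
contact_force: [2.7, 0.3, 2.5]
gripper_width: 0.0002
t 7.7 p [0.599  0.0959 0.139 ] jaw 106.72 j6 -100.8 F [2.7 0.3 2.5] w 0.0002
rotvec [0.    0.001 0.   ] shift before-turn frame cm [-0.82  0.01 -4.06] after-turn frame [-0.82  0.01 -4.06]
```

```bash
python3 -m creep '[[0,0,0,-1,0,0,0],[0,0,0,-2,0,0,0],[0,0,0,-1,0,2,0],[0,0,0,0,0,2,0],[0,0,0,0,0,2,0],[0,0,0,0,0,0,0]]'
cat >> h.py <<'E'
A=np.radians(16.7);O=np.array([.560,.0843]);E=np.array([np.cos(A),np.sin(A)]);N=np.array([-E[1],E[0]]);ZC=.0831
def st(q): return (q[...,:2]-O)@E,(q[...,:2]-O)@N,q[...,2]
def slot(name):
    im,d,P=snap(name);cv2.imwrite(f"pics/{name}.png",im)
    X,Y,Z=st(P.reshape(-1,3));ok=(abs(Y)<.016)&(d.ravel()>0)&(Z<.158)&(abs(X)<.066)&(Z>.04)
    th=np.arctan2(X,Z-ZC);rr=np.hypot(X,Z-ZC)-.065
    print(name,[ (round(t,2),round(1e3*np.median(rr[k]),1),int(k.sum())) for t in np.arange(-1.6,1.6,.05) for k in [ok&(abs(th-t)<.025)] if k.sum()>3])
E
python3 - <<'E'
from h import *
slot("w3");p,R,s=pose();print(1e3*np.array(st(p)),p,s["time_s"])
E
```

```text
time_s: 8.3
tcp_pos: [0.6563, 0.1132, 0.179]
eef_rot: [178.9, 89.9, -164.4]
contact_force: [-0.5, -1.1, -0.0]
gripper_width: 0.0005
w3 [(np.float64(-0.7), np.float64(0.6), 43), (np.float64(-0.65), np.float64(0.6), 198), (np.float64(-0.6), np.float64(0.7), 214), (np.float64(-0.55), np.float64(0.5), 227), (np.float64(-0.5), np.float64(0.5), 248), (np.float64(-0.45), np.float64(0.5), 263), (np.float64(-0.4), np.float64(0.4), 283), (np.float64(-0.35), np.float64(0.3), 294), (np.float64(-0.3), np.float64(0.2), 292), (np.float64(-0.25), np.float64(0.2), 308), (np.float64(-0.2), np.float64(0.2), 310), (np.float64(-0.15), np.float64(0.1), 314), (np.float64(-0.1), np.float64(0.0), 317), (np.float64(-0.05), np.float64(0.0), 322), (np.float64(0.0), np.float64(-0.0), 310), (np.float64(0.05), np.float64(-0.1), 321), (np.float64(0.1), np.float64(-0.3), 319), (np.float64(0.15), np.float64(-0.3), 272), (np.float64(0.2), np.float64(-0.4), 305), (np.float64(0.25), np.float64(-0.3), 276), (np.float64(0.3), np.float64(-0.5), 279), (np.float64(0.35), np.float64(-0.5), 260), (np.float64(0.4), np.float64(-
[... 158 characters left out ...]
np.float64(-0.7), 177), (np.float64(0.65), np.float64(-0.8), 183), (np.float64(0.7), np.float64(-1.1), 134), (np.float64(0.75), np.float64(-1.4), 141), (np.float64(0.8), np.float64(-1.4), 128), (np.float64(0.85), np.float64(-1.6), 117), (np.float64(0.9), np.float64(-1.5), 99), (np.float64(0.95), np.float64(-1.7), 104), (np.float64(1.0), np.float64(-1.6), 75), (np.float64(1.05), np.float64(-1.7), 74), (np.float64(1.1), np.float64(-1.7), 52), (np.float64(1.15), np.float64(-1.8), 57), (np.float64(1.2), np.float64(-1.8), 37), (np.float64(1.25), np.float64(-2.0), 17), (np.float64(1.3), np.float64(-1.9), 34)]
[ 9.93589173e+01 -9.95493578e-03  1.78885085e+02] [0.65517107 0.1128423  0.17888509] 8.35
```

```bash
python3 -m creep '[[0,0,0,0,0,-4.5,0],[0,0,0,0,0,-4.5,0],[0,0,0,0,0,-4.44,0],[0,0,0,1.6,0,0,0],[0,0,0,1.5,0,0,0],[0,0,0,0.2,0,0,0],[0,0,0,0,0,0,0],[0,0,0,0,0,0,0]]'
python3 - <<'E'
from h import *
p,R,s=pose();print(1e3*np.array(st(p)),s["contact_force"],s["time_s"])
E
```

```text
time_s: 9.15
tcp_pos: [0.5269, 0.0742, 0.1471]
eef_rot: [-7.8, 90.0, 8.9]
contact_force: [-0.6, 0.5, -0.7]
gripper_width: 0.0004
[-34.57885042  -0.16975751 147.10388935] [-0.58249543  0.51757232 -0.65514166] 9.15
```

```bash
python3 -m creep '[[0,0,0,0.3,0,0,0],[0,0,0,0.2,0,0,0],[0,0,0,0.06,0,0,0],[0,0,0,0,0,0,0],[0,0,0,0,0,0,0]]'; python3 -m creep '[[0,0,0,-0.21,0,0.5,0],[0,0,0,-0.16,0,0.5,0],[0,0,0,-0.12,0,0.5,0],[0,0,0,-0.077,0,0.5,0]]'
python3 - <<'E'
from h import *
p,R,s=pose();print(1e3*np.array(st(p)),s["contact_force"],s["time_s"])
E
```

```text
time_s: 9.65
tcp_pos: [0.527, 0.0742, 0.1414]
eef_rot: [-15.5, 90.0, 1.2]
contact_force: [-1.0, -0.6, 5.4]
gripper_width: 0.0005
time_s: 10.05
tcp_pos: [0.5467, 0.0801, 0.1468]
eef_rot: [-3.8, 90.0, 12.9]
contact_force: [-1.9, -0.3, 4.5]
gripper_width: 0.0002
[-13.92078387  -0.1643258  146.83881593] [-1.94421037 -0.29913517  4.54599177] 10.05
```

```bash
python3 -m creep '[[0,0,0,-0.02,0,0.5,0],[0,0,0,0,0,0.5,0],[0,0,0,0,0,0.5,0],[0,0,0,0,0,0.5,0],[0,0,0,0.005,0,0.5,0],[0,0,0,0.045,0,0.5,0]]'; python3 -m creep '[[0,0,0,0.09,0,0.5,0],[0,0,0,0.13,0,0.5,0],[0,0,0,0.17,0,0.5,0],[0,0,0,0.21,0,0.5,0],[0,0,0,0,0,0,0]]'
python3 - <<'E'
from h import *
p,R,s=pose();print(1e3*np.array(st(p)),s["contact_force"],s["time_s"])
E
python3 -m creep '[[0,0,0,-1,0,0,0],[0,0,0,-2,0,0,0],[0,0,0,-1,0,2,0],[0,0,0,0,0,2,0],[0,0,0,0,0,0,0],[0,0,0,0,0,0,0]]'
python3 - <<'E'
from h import *
slot("w4");p,R,s=pose();print(1e3*np.array(st(p)),p,s["time_s"])
E
```

```text
time_s: 10.65
tcp_pos: [0.5758, 0.0888, 0.1467]
eef_rot: [-9.1, 89.9, 7.6]
contact_force: [-1.1, -0.7, 4.8]
gripper_width: 0.0006
time_s: 11.15
tcp_pos: [0.5955, 0.0948, 0.1404]
eef_rot: [-5.6, 89.9, 11.2]
contact_force: [2.7, 0.3, 4.8]
gripper_width: 0.0002
[ 3.70376402e+01 -1.36621120e-01  1.40361003e+02] [2.71168978 0.32846836 4.81813998] 11.15
time_s: 11.75
tcp_pos: [0.6311, 0.1056, 0.1796]
eef_rot: [172.1, 89.9, -171.2]
contact_force: [0.0, 0.5, 0.0]
gripper_width: 0.0004
w4 [(np.float64(-1.2), np.float64(0.5), 15), (np.float64(-1.15), np.float64(0.6), 42), (np.float64(-1.1), np.float64(0.5), 58), (np.float64(-1.05), np.float64(0.5), 62), (np.float64(-1.0), np.float64(0.4), 89), (np.float64(-0.95), np.float64(0.4), 99), (np.float64(-0.9), np.float64(0.4), 115), (np.float64(-0.85), np.float64(0.4), 135), (np.float64(-0.8), np.float64(0.3), 149), (np.float64(-0.75), np.float64(0.3), 158), (np.float64(-0.7), np.float64(0.3), 171), (np.float64(-0.65), np.float64(0.3), 201), (np.float64(-0.6), np.float64(0.2), 213), (np.float64(-0.55), np.float64(0.3), 219), (np.float64(-0.5), np.flo
[... 840 characters left out ...]
np.float64(-0.4), 183), (np.float64(0.55), np.float64(-0.4), 171), (np.float64(0.6), np.float64(-0.4), 148), (np.float64(0.65), np.float64(-0.6), 147), (np.float64(0.7), np.float64(-0.5), 132), (np.float64(0.75), np.float64(-0.5), 117), (np.float64(0.8), np.float64(-0.6), 102), (np.float64(0.85), np.float64(-0.7), 95), (np.float64(0.9), np.float64(-0.7), 80), (np.float64(0.95), np.float64(-0.7), 66), (np.float64(1.0), np.float64(-0.7), 60), (np.float64(1.05), np.float64(-0.8), 57), (np.float64(1.1), np.float64(-0.7), 39), (np.float64(1.15), np.float64(-0.7), 11), (np.float64(1.2), np.float64(-0.8), 31)]
[ 7.40095657e+01 -7.74561694e-02  1.79677394e+02] [0.63091028 0.10549324 0.17967739] 11.8
```

```bash
sed -i 's/ if k.sum()>3\]/ if k.sum()>3 and (abs(np.median(rr[k]))>.0016 or abs(abs(t)-1.2)<.03)]/' h.py
python3 -m creep '[[0,0,0,0,0,-3.5,0],[0,0,0,0,0,-4,0],[0,0,0,0,0,-3.36,0],[0,0,0,1.6,0,0,0],[0,0,0,1.4,0,0,0],[0,0,0,0.4,0,0,0],[0,0,0,0.2,0,0,0],[0,0,0,0,0,0,0]]'
python3 -m creep '[[0,0,0,0.2,0,0,0],[0,0,0,0.06,0,0,0],[0,0,0,0,0,0,0],[0,0,0,0,0,0,0]]'
python3 - <<'E'
from h import *
p,R,s=pose();print(1e3*np.array(st(p)),s["contact_force"],s["time_s"])
E
```

```text
time_s: 12.6
tcp_pos: [0.528, 0.0745, 0.1444]
eef_rot: [-157.1, 90.0, -140.4]
contact_force: [-0.2, 0.1, 0.1]
gripper_width: 0.0006
time_s: 13.0
tcp_pos: [0.5286, 0.0746, 0.1425]
eef_rot: [-7.1, 89.9, 9.7]
contact_force: [-1.6, -0.3, 5.1]
gripper_width: 0.0005
[-32.85419351  -0.23183962 142.46029391] [-1.61071369 -0.33479161  5.07314624] 13.0
```

```bash

python3 -m creep '[[0,0,0,-0.19,0,0.5,0],[0,0,0,-0.145,0,0.5,0],[0,0,0,-0.1,0,0.5,0],[0,0,0,-0.062,0,0.5,0],[0,0,0,-0.02,0,0.5,0],[0,0,0,0,0,0.5,0],[0,0,0,0,0,0.5,0]]'
python3 -m creep '[[0,0,0,0,0,0.5,0],[0,0,0,0.016,0,0.5,0],[0,0,0,0.054,0,0.5,0],[0,0,0,0.095,0,0.5,0],[0,0,0,0.14,0,0.5,0],[0,0,0,0.18,0,0.5,0],[0,0,0,0.22,0,0.5,0],[0,0,0,0,0,0,0]]'
python3 -m creep '[[0,0,0,-1,0,0,0],[0,0,0,-2,0,0,0],[0,0,0,-1,0,2,0],[0,0,0,0,0,2,0],[0,0,0,0,0,0,0],[0,0,0,0,0,0,0]]'
python3 - <<'E'
from h import *
slot("w5");p,R,s=pose();print(1e3*np.array(st(p)),p,s["time_s"])
E
```

```text
time_s: 13.7
tcp_pos: [0.5624, 0.0848, 0.147]
eef_rot: [-21.9, 90.0, -5.2]
contact_force: [-2.1, -0.7, 6.0]
gripper_width: 0.0007
time_s: 14.5
tcp_pos: [0.5968, 0.0952, 0.1399]
eef_rot: [-4.5, 89.9, 12.3]
contact_force: [3.1, 0.8, 3.8]
gripper_width: 0.0006
time_s: 15.1
tcp_pos: [0.6324, 0.106, 0.1791]
eef_rot: [171.5, 89.9, -171.8]
contact_force: [-0.2, -0.3, -0.8]
gripper_width: 0.001
w5 [(np.float64(-1.2), np.float64(0.6), 15), (np.float64(-0.65), np.float64(-11.4), 544), (np.float64(-0.6), np.float64(-4.3), 695), (np.float64(1.2), np.float64(-0.7), 25)]
[ 7.53760162e+01 -7.58809143e-02  1.79172047e+02] [0.63221865 0.10588741 0.17917205] 15.15
```

```bash
cat >> h.py <<'E'
def gap(name,t0,w=.3):
    z=np.load(name+".npz");X,Y,Z=st(z["P"].reshape(-1,3));th=np.arctan2(X,Z-ZC);rr=np.hypot(X,Z-ZC)-.065
    ok=(abs(Y)<.016)&(abs(rr)<.0016)&(abs(th-t0)<w);t=np.sort(th[ok])
    h,b=np.histogram(t,np.arange(t0-w,t0+w,.02));print("rim",dict(zip(b.round(2).tolist(),h.tolist())))
    for y0 in(-.012,0,.012):
        t=np.sort(th[ok&(abs(Y-y0)<.004)]);g=np.diff(t);i=g.argmax();print("gap",t[i].round(3),t[i+1].round(3),"mid",((t[i]+t[i+1])/2).round(3))
E
python3 - <<'E'
from h import *
gap("w5",-.6)
im=cv2.imread("pics/w5.png");k=None
v=im[0:230,230:410];cv2.imwrite("pics/w5c.png",cv2.resize(v,None,fx=2.6,fy=2.6,interpolation=2))
E
```

```text
rim {-0.9: 44, -0.88: 57, -0.86: 53, -0.84: 62, -0.82: 53, -0.8: 62, -0.78: 52, -0.76: 83, -0.74: 61, -0.72: 77, -0.7: 61, -0.68: 82, -0.66: 70, -0.64: 83, -0.62: 133, -0.6: 32, -0.58: 0, -0.56: 0, -0.54: 0, -0.52: 0, -0.5: 0, -0.48: 0, -0.46: 0, -0.44: 0, -0.42: 0, -0.4: 58, -0.38: 102, -0.36: 107, -0.34: 110}
gap -0.59 -0.389 mid -0.489
gap -0.59 -0.397 mid -0.494
gap -0.585 -0.397 mid -0.491
```

View pics/w5c.png

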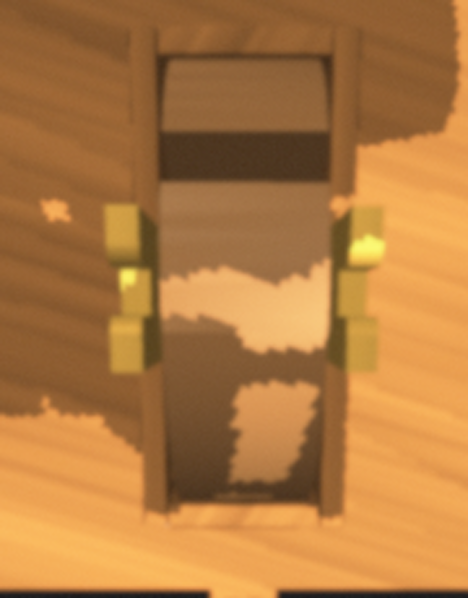

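The picture shows the slot as a dark band across the wheel (v 155), at about -0.49 rad by depth. It needs +0.49 rad, or 32 mm of rim, with the finger ahead of it.

```bash

python3 -m creep '[[0,0,0,0,0,-4,0],[0,0,0,1.4,0,-3.84,0],[0,0,0,1.3,0,0,0],[0,0,0,0.25,0,0,0],[0,0,0,0,0,0,0],[0,0,0,0.15,0,0,0],[0,0,0,0.08,0,0,0],[0,0,0,0,0,0,0]]'
python3 - <<'E'
from h import *
p,R,s=pose();print(1e3*np.array(st(p)),s["contact_force"],s["time_s"])
E
```

```text
time_s: 15.95
tcp_pos: [0.559, 0.0839, 0.1482]
eef_rot: [-4.6, 90.0, 12.2]
contact_force: [-0.7, 0.3, 0.8]
gripper_width: 0.0005
[-1.07788721e+00 -1.21417831e-01  1.48155570e+02] [-0.6998356   0.25167544  0.77994586] 15.95
```

```bash

python3 -m creep '[[0,0,0,0.1,0,0,0],[0,0,0,0,0,0,0],[0,0,0,0,0,0,0]]'
python3 -m creep '[[0,0,0,0,0,0.4,0],[0,0,0,0.002,0,0.5,0],[0,0,0,0.03,0,0.5,0],[0,0,0,0.07,0,0.5,0],[0,0,0,0.11,0,0.5,0],[0,0,0,0.153,0,0.5,0],[0,0,0,0.05,0,0.22,0],[0,0,0,0,0,0,0]]'
python3 - <<'E'
from h import *
p,R,s=pose();print(1e3*np.array(st(p)),s["contact_force"],s["time_s"])
E
python3 -m creep '[[0,0,0,-0.5,0,0,0],[0,0,0,-2,0,0,0],[0,0,0,-2,0,2,0],[0,0,0,0,0,2.5,0],[0,0,0,0,0,0,0],[0,0,0,0,0,0,0]]'
python3 - <<'E'
from h import *
slot("w6");gap("w6",0);p,R,s=pose();print(1e3*np.array(st(p)),p,s["time_s"])
E
```

```text
time_s: 16.25
tcp_pos: [0.559, 0.0838, 0.1475]
eef_rot: [-1.8, 89.9, 14.9]
contact_force: [0.8, 0.4, 3.5]
gripper_width: 0.0002
time_s: 17.05
tcp_pos: [0.5895, 0.093, 0.1432]
eef_rot: [-8.8, 89.9, 7.9]
contact_force: [1.9, 0.5, 5.4]
gripper_width: 0.0002
[ 30.70684325  -0.18002451 143.17146369] [1.90249322 0.47000437 5.43269032] 17.05
time_s: 17.65
tcp_pos: [0.6304, 0.1053, 0.1867]
eef_rot: [175.2, 89.8, -168.1]
contact_force: [-0.3, -0.2, -0.7]
gripper_width: 0.0004
w6 [(np.float64(-1.2), np.float64(0.7), 39), (np.float64(-0.1), np.float64(-43.0), 129), (np.float64(-0.05), np.float64(-43.8), 41), (np.float64(0.0), np.float64(-43.8), 81), (np.float64(0.05), np.float64(-44.2), 40), (np.float64(1.2), np.float64(-0.9), 38)]
rim {-0.3: 110, -0.28: 98, -0.26: 101, -0.24: 104, -0.22: 100, -0.2: 102, -0.18: 103, -0.16: 101, -0.14: 102, -0.12: 38, -0.1: 0, -0.08: 0, -0.06: 0, -0.04: 0, -0.02: 0, 0.0: 0, 0.02: 0, 0.04: 0, 0.06: 0, 0.08: 7, 0.1: 88, 0.12: 106, 0.14: 96, 0.16: 101, 0.18: 83, 0.2: 90, 0.22: 87, 0.24: 92, 0.26: 91}
gap -0.116 0.098 mid -0.009
gap -0.116 0.1 mid -0.008
gap -0.115 0.109 mid -0.003
[ 7.31823760e+01 -1.51903703e-01  1.86794661e+02] [0.63013938 0.10518423 0.18679466] 17.7
```

```bash
python3 -m creep '[[0,0,0,-1,0,0,100],[-0.1,0,0,-1,0,0,100]]'; python3 - <<'E'
from h import *
p,R,s=pose();print(np.round(s["joints"],1));plan((.4625,-.165,.2),182)
E
```

```text
time_s: 17.9
tcp_pos: [0.6305, 0.1052, 0.2083]
eef_rot: [-176.7, 89.9, -154.2]
contact_force: [0.5, -0.1, -0.3]
gripper_width: 0.0113
[ 26.9  17.9  -5.6  -0.  -66.6 -94.4]
t 17.9 p [0.6305 0.1052 0.2083] jaw 112.49 j6 -94.4 F [ 0.5 -0.1 -0.3] w 0.0113
rotvec [-1.213e+00 -1.000e-03 -1.000e-03] shift before-turn frame cm [  0.86 -18.54 -25.86] after-turn frame [  0.83  17.73 -26.42]
```

```bash
python3 -m creep '[[-0.15,0,0,0,0,0,100],[-0.15,0,0,0,0,0,100],[-0.15,0,0,0,0,0,100],[-0.15,0,0,0,0,0,100],[-0.15,0,0,0,0,0,100],[-0.15,0,0,0,0,0,100],[-0.15,0,0,0,0,0,100],[-0.15,0,0,0,0,0,100]]'; python3 -m creep '[[0,0,0,0,2.5,-3.7,100],[0,0,0,0,2.5,-3.7,100],[0,0,0,0,2.5,-3.7,100],[0,0,0,0,2.5,-3.7,100],[0,0,0,0,2.5,-3.7,100],[0,0,0,0,2.5,-3.7,100],[0,0,0,0,2.5,-3.7,100],[0,0,0,0,0,0,100]]'; python3 -m creep '[[0,0,0,0,0,0,100],[0,0,0,0,0,0,100]]'
python3 - <<'E'
from h import *
im,d,P=snap("k1");cv2.imwrite("pics/k1.png",im)
def box(lo,hi,z0,z1):
    q=P[(P>[*lo,z0]).all(-1)&(P<[*hi,z1]).all(-1)]
    if len(q)<4:return print(0)
    b=cv2.minAreaRect((q[:,:2]*1000).astype(np.float32));print(len(q),np.round(q.mean(0),4),np.round(b[0],1),np.round(b[1],1),round(b[2],1))
box((.42,-.35),(.52,-.19),.09,.105);box((.42,-.35),(.52,-.19),.07,.12);box((.42,-.35),(.52,-.19),.031,.045);box((.40,-.35),(.54,-.19),.02,.031)
c=proj("wrist",[(.4635,-.265,.06)])[0];print(c)
plan((.4635,-.265,.2),182)
l,t=max(int(c[0]-90),0),max(int(c[1]-90),0);cv2.imwrite("pics/k1c.png",cv2.resize(im[t:t+180,l:l+180],None,fx=3.3,fy=3.3,interpolation=2));print(l,t)
E
```

```text
time_s: 18.7
tcp_pos: [0.6308, 0.1054, 0.2088]
eef_rot: [-69.0, 90.0, 22.6]
contact_force: [0.5, 0.5, -0.9]
gripper_width: 0.0747
time_s: 19.5
tcp_pos: [0.4584, -0.1599, 0.2088]
eef_rot: [-76.3, 90.0, 14.7]
contact_force: [0.7, 0.1, 0.8]
gripper_width: 0.0873
time_s: 19.7
tcp_pos: [0.4621, -0.1568, 0.2084]
eef_rot: [-88.7, 89.9, 2.6]
contact_force: [0.4, 0.6, 0.3]
gripper_width: 0.0874
512 [ 0.4637 -0.2649  0.0953] [ 463.8 -265.1] [11.4 30. ] 1.6
534 [ 0.4637 -0.2643  0.0946] [ 463.8 -265. ] [11.4 30.2] 1.6
599 [ 0.4633 -0.2644  0.0358] [ 463.6 -265.4] [ 9.7 99.6] 1.5
3967 [ 0.4635 -0.2723  0.0277] [ 463.6 -271.3] [60.3 90.9] 1.6
[324.57070171  79.75572993]
t 19.75 p [ 0.4622 -0.1565  0.2082] jaw -178.75 j6 -3.2 F [-0.3 -0.7 -0.5] w 0.0879
rotvec [-0.013  0.     0.001] shift before-turn frame cm [  0.82   0.11 -10.85] after-turn frame [  0.82   0.25 -10.85]
234 0
```

View pics/k1c.png

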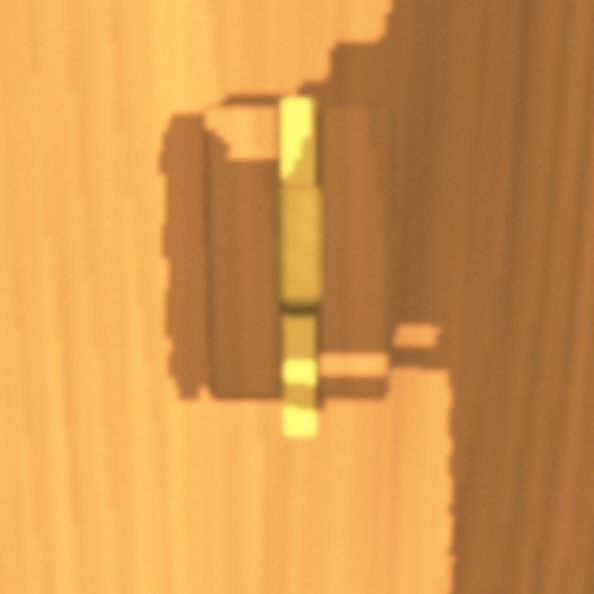

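The key stands in the rest at crop (300,265), with tab and blade clear. The tab is at (0.4637, -0.2650) with its top at 0.096 and yaw 1.6°, all as the sizes require.

```bash
python3 -m creep '[[-0.006,0,0,0,0.15,-3.85,100],[0,0,0,1,0,-4,100],[0,0,0,1,0,-3,100],[0,0,0,3,0,0,100],[0,0,0,3,0,0,100],[0,0,0,0,0,0,100],[0,0,0,0,0,0,100]]'; python3 - <<'E'
from h import *
plan((.4637,-.265,.059),181.6)
E
```

```text
time_s: 20.45
tcp_pos: [0.4635, -0.2651, 0.128]
eef_rot: [99.4, 89.9, -169.0]
contact_force: [0.9, -0.3, -1.1]
gripper_width: 0.0877
t 20.45 p [ 0.4635 -0.2651  0.128 ] jaw -178.36 j6 10.3 F [ 0.9 -0.3 -1.1] w 0.0877
rotvec [ 0.001 -0.    -0.002] shift before-turn frame cm [ 6.9  -0.03  0.01] after-turn frame [ 6.9  -0.02  0.01]
```

```bash
python3 -m creep '[[0,0,0,3,0,0,100],[0,0,0,2.5,0,0,100],[0,0,0,1.4,0,0,60],[0,0,0,0,0,0,40],[0,0,0,0,0,0,25],[0,0,0,0,0,0,0],[0,0,0,0,0,0,0],[0,0,0,0,0,0,0]]' 25;  python3 -m creep '[[0,0,0,0,0,0,0],[0,0,0,0,0,0,0],[0,0,0,0,0,0,0]]'; python3 - <<'E'
from h import *
plan((.4637,-.265,.20),181.6)
E
```

```text
time_s: 21.25
tcp_pos: [0.4636, -0.2656, 0.0598]
eef_rot: [-103.5, 89.9, -11.9]
contact_force: [0.1, -1.2, 0.8]
gripper_width: 0.0452
time_s: 21.55
tcp_pos: [0.463, -0.2656, 0.0589]
eef_rot: [95.0, 90.0, -173.5]
contact_force: [-0.0, -0.4, -0.2]
gripper_width: 0.0215
t 21.55 p [ 0.463  -0.2656  0.0589] jaw -178.46 j6 10.3 F [-0.  -0.4 -0.2] w 0.0215
rotvec [-0.001 -0.    -0.   ] shift before-turn frame cm [-14.11  -0.07   0.06] after-turn frame [-14.11  -0.07   0.06]
```

```bash
python3 -m creep '[[0,0,0,0,0,0,0],[0,0,0,0,0,0,0],[0,0,0,0,0,0,0],[0,0,0,0,0,0,0]]' 25; python3 -m creep '[[0,0,0,-0.5,0,0,0],[0,0,0,-1,0,0,0],[0,0,0,-2,0,0,0],[0,0,0,-4,0,0,0],[0,0,0,-4.5,0,0,0],[0,0,0,-4.5,0,0,0],[0,0,0,0,0,0,0],[0,0,0,0,0,0,0]]'; python3 - <<'E'
from h import *
plan((O[0],O[1],.24),196.7)
E
```

```text
time_s: 21.95
tcp_pos: [0.4629, -0.2656, 0.0588]
eef_rot: [86.8, 90.0, 178.3]
contact_force: [0.2, -0.1, 0.5]
gripper_width: 0.0116
time_s: 22.75
tcp_pos: [0.4633, -0.2654, 0.2255]
eef_rot: [-93.5, 89.8, -2.0]
contact_force: [-0.4, -0.3, -2.1]
gripper_width: 0.0117
t 22.75 p [ 0.4633 -0.2654  0.2255] jaw -178.46 j6 10.3 F [-0.4 -0.3 -2.1] w 0.0117
rotvec [-0.265 -0.001  0.003] shift before-turn frame cm [ -1.42 -10.61  34.7 ] after-turn frame [ -1.45 -19.32  30.72]
```

```bash
python3 -m creep '[[-0.13,0,0,-0.5,0,0,0],[-0.135,0,0,-1,0,0,0],[0,0,0,-1,-1.3,3,0],[0,0,0,0,-1.9,4.1,0],[0,0,0,0,-1.9,4.1,0],[0,0,0,0,-1.9,4.1,0],[0,0,0,0,-1.9,4.1,0],[0,0,0,0,-1.9,4.1,0]]'; python3 -m creep '[[0,0,0,0,-1.9,4.1,0],[0,0,0,0,-1.9,4.1,0],[0,0,0,0,-1.9,4.1,0],[0,0,0,0,-1.9,4.1,0],[0,0,0,0,-0.9,1.9,0],[0,0,0,0,0,0,0],[0,0,0,0,0,0,0],[0,0,0,0,0,0,0]]'; python3 - <<'E'
from h import *
im,d,P=snap("s1");cv2.imwrite("pics/s1.png",im)
X,Y,Z=st(P);
for z0,z1 in((.132,.142),(.08,.09)):
    m=(abs(X)<.09)&(abs(Y)<.05)&(Z>z0)&(Z<z1)&((abs(Y)>.024)|(Z<.1));q=np.stack([X[m],Y[m]],1).astype(np.float32)*1000
    b=cv2.minAreaRect(q);print(m.sum(),np.round(b[0],2),np.round(b[1],1),round(b[2],1),q.min(0),q.max(0))
for sg in(-1,1): # notch gap
    m=(abs(X)<.025)&(abs(sg*Y-.03)<.005)&(Z>.132)&(Z<.143);x=np.sort(X[m])*1e3;g=np.diff(x);i=g.argmax();print("post",sg,x[[0,-1]].round(2),"notch",x[i].round(2),x[i+1].round(2),"n",len(x))
m=(abs(X)<.02)&(abs(Y)<.016)&(Z>.145)&(Z<.152);x=np.sort(X[m])*1e3;g=np.diff(x);i=g.argmax();print("slot",x[i],x[i+1])
p,R,s=pose();print(1e3*np.array(st(p)))
plan((O[0],O[1],.24),196.7)
c=proj("wrist",[[*O,.14]])[0];l,t=max(int(c[0]-100),0),max(int(c[1]-80),0);cv2.imwrite("pics/s1c.png",cv2.resize(im[t:t+170,l:l+200],None,fx=3.5,fy=3.5,interpolation=2));print(l,t)
E
```

```text
time_s: 23.55
tcp_pos: [0.4976, -0.0078, 0.2475]
eef_rot: [84.2, 89.8, -169.1]
contact_force: [0.9, 0.6, -1.4]
gripper_width: 0.0117
time_s: 24.35
tcp_pos: [0.527, 0.1893, 0.2482]
eef_rot: [108.0, 89.9, -145.3]
contact_force: [0.0, 0.3, -1.6]
gripper_width: 0.0118
770 [-0.4  -0.45] [68.7 40. ] 89.8 [-20.492702 -34.836296] [19.715498 33.91374 ]
2456 [0.06 1.28] [ 71.6 151.5] 89.6 [-75.763664 -35.00252 ] [75.79503  37.042473]
post -1 [-20.49  19.53] notch -7.07 6.08 n 439
post 1 [-20.33  19.72] notch -6.51 5.78 n 331
slot -7.686133682070911 6.6582644063924485
[ -1.29833321 109.9020432  248.4750078 ]
t 24.4 p [0.5272 0.1892 0.2485] jaw -163.33 j6 -23.1 F [ 0.2 -0.1 -1.6] w 0.0121
rotvec [-0.    -0.    -0.001] shift before-turn frame cm [  0.85  -0.14 -10.99] after-turn frame [  0.85  -0.13 -10.99]
221 0
```

View pics/s1c.png

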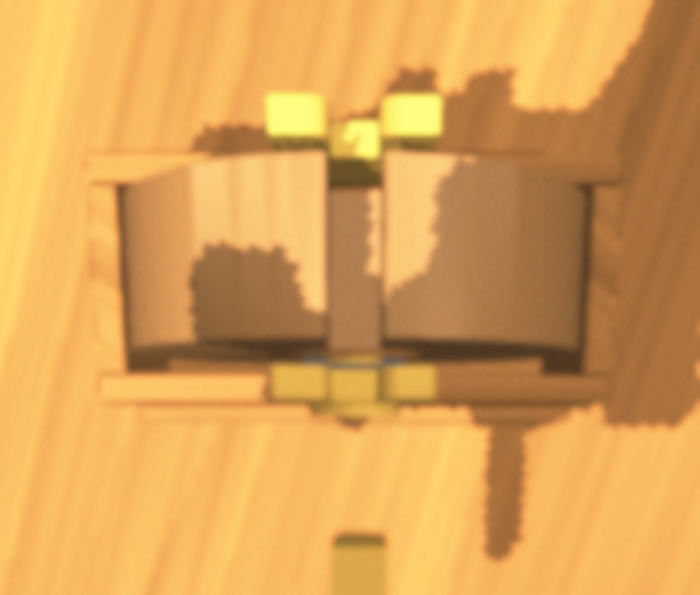

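The picture shows the slot lined up with both notches (row 385, about column 355), and the held key's blade end below them at (358,560). I'll measure the blade against the TCP in the same view to cancel camera bias.

```bash
python3 - <<'E'
from h import *
P=np.load("s1.npz")["P"];X,Y,Z=st(P)
m=(abs(X)<.03)&(Y>.045)&(Y<.11)&(Z>.185)&(Z<.24)
print(m.sum());x,y,z=X[m]*1e3,Y[m]*1e3,Z[m]*1e3
for y0 in range(50,110,6):
    k=abs(y-y0)<3
    if k.sum()>5: print(y0,k.sum(),np.percentile(x[k],[1,50,99]).round(2),((x[k].min()+x[k].max())/2).round(2),np.median(z[k]).round(1))
E
```

```text
1135
62 206 [-6.14 -1.44  3.19] -1.53 225.3
68 151 [-6.07 -1.11  3.23] -1.41 225.5
74 156 [-6.1  -1.42  3.27] -1.4 225.3
80 145 [-6.15 -1.72  3.3 ] -1.42 225.5
86 146 [-6.17 -1.72  3.36] -1.4 225.5
92 143 [-6.21 -1.09  3.41] -1.4 225.3
98 178 [-6.23 -1.08  3.43] -1.4 227.2
104 10 [-6.3  -1.4   3.49] -1.41 224.9
```

```bash
python3 -m creep '[[0,0,0,0,0,-3,0],[0,0,0,0,-0.1,-4,0],[0,0,0,0,0,-3,0],[0,0,0,1,0,-0.99,0],[0,0,0,2,0,0,0],[0,0,0,1.5,0,0,0],[0,0,0,0,0,0,0],[0,0,0,0,0,0,0]]'; python3 - <<'E'
from h import *
p,R,s=pose();print(1e3*np.array(st(p)),s["contact_force"])
plan((*(O-.00035*E),.1635),196.7)
E
```

```text
time_s: 25.2
tcp_pos: [0.56, 0.0849, 0.204]
eef_rot: [135.0, 90.0, -118.3]
contact_force: [-0.5, 0.6, -1.8]
gripper_width: 0.0121
[  0.21015183   0.60426923 204.03711909] [-0.47889569  0.59720694 -1.82961168]
t 25.2 p [0.56   0.0849 0.204 ] jaw -163.29 j6 -11.7 F [-0.5  0.6 -1.8] w 0.0121
rotvec [ 0. -0. -0.] shift before-turn frame cm [ 4.05  0.05 -0.06] after-turn frame [ 4.05  0.06 -0.06]
```

```bash
python3 -m creep '[[0,0,0,0.3,0.05,-0.06,0],[0,0,0,0.3,0,0,0],[0,0,0,0.3,0,0,0],[0,0,0,0.3,0,0,0],[0,0,0,0.2,0,0,0],[0,0,0,0,0,0,0],[0,0,0,0,0,0,0]]'; python3 - <<'E'
from h import *
p,R,s=pose();print(1e3*np.array(st(p)),s["contact_force"],s["moment"])
plan((*(O-.00035*E),.1635),196.7)
E
```

```text
time_s: 25.9
tcp_pos: [0.5598, 0.0846, 0.1898]
eef_rot: [135.9, 90.0, -117.3]
contact_force: [1.2, 1.1, -2.3]
gripper_width: 0.0122
[-6.26319262e-02  3.65141753e-01  1.89836473e+02] [ 1.1603132   1.05389886 -2.25601163] [-0.01194163  0.08395207 -0.01548376]
t 25.9 p [0.5598 0.0846 0.1898] jaw -163.27 j6 -11.7 F [ 1.2  1.1 -2.3] w 0.0122
rotvec [ 0.001 -0.    -0.   ] shift before-turn frame cm [ 2.63  0.03 -0.04] after-turn frame [ 2.63  0.03 -0.04]
```

```bash
python3 -m creep '[[0,0,0,0.2,0.03,-0.04,0],[0,0,0,0.2,0,0,0],[0,0,0,0.2,0,0,0],[0,0,0,0,0,0,0],[0,0,0,0,0,0,0]]';python3 -m creep '[[0,0,0,0.2,0,0,0],[0,0,0,0.2,0,0,0],[0,0,0,0,0,0,0],[0,0,0,0,0,0,0]]'; python3 - <<'E'
from h import *
p,R,s=pose();print(1e3*np.array(st(p)),s["contact_force"],s["moment"])
E
```

```text
time_s: 26.4
tcp_pos: [0.5596, 0.0841, 0.1838]
eef_rot: [112.3, 90.0, -140.9]
contact_force: [0.4, 0.2, -2.6]
gripper_width: 0.0119
time_s: 26.8
tcp_pos: [0.5596, 0.0841, 0.1798]
eef_rot: [102.4, 90.0, -150.9]
contact_force: [0.2, -0.2, -2.2]
gripper_width: 0.012
[-4.16882401e-01 -4.52516276e-02  1.79764666e+02] [ 0.15954669 -0.17559582 -2.17675328] [ 0.04589539  0.10745423 -0.06747729]
```

```bash
python3 -m creep '[[0,0,0,0.2,0,0,0],[0,0,0,0.2,0,0,0],[0,0,0,0.2,0,0,0],[0,0,0,0,0,0,0],[0,0,0,0,0,0,0]]';python3 -m creep '[[0,0,0,0.25,0,0,0],[0,0,0,0.25,0,0,0],[0,0,0,0.25,0,0,0],[0,0,0,0,0,0,0],[0,0,0,0,0,0,0]]'; python3 - <<'E'
from h import *
p,R,s=pose();print(1e3*np.array(st(p)),s["contact_force"],s["moment"])
E
```

```text
time_s: 27.3
tcp_pos: [0.5596, 0.0841, 0.1738]
eef_rot: [116.2, 90.0, -137.1]
contact_force: [0.5, -0.7, -2.2]
gripper_width: 0.0121
time_s: 27.8
tcp_pos: [0.5596, 0.0841, 0.1662]
eef_rot: [110.7, 90.0, -142.6]
contact_force: [-1.0, 0.2, -1.8]
gripper_width: 0.0121
[-4.27331774e-01 -4.56777094e-02  1.66232874e+02] [-1.04420104  0.21226579 -1.80716254] [-0.00261587  0.03980711  0.00212593]
```

Bottom edge about 0.119, still free. The last 3 mm go in small steps.

```bash
python3 -m creep '[[0,0,0,0.15,0,0,0],[0,0,0,0.1,0,0,0],[0,0,0,0,0,0,0],[0,0,0,0,0,0,0]]';python3 -m creep '[[0,0,0,0.05,0,0,0],[0,0,0,0,0,0,0],[0,0,0,0,0,0,0]]'; python3 -m creep '[[0,0,0,0.05,0,0,0],[0,0,0,0,0,0,0],[0,0,0,0,0,0,0]]'
```

```text
time_s: 28.2
tcp_pos: [0.5596, 0.0842, 0.1639]
eef_rot: [137.4, 90.0, -115.8]
contact_force: [0.4, 0.8, -2.0]
gripper_width: 0.0119
time_s: 28.5
tcp_pos: [0.5597, 0.0842, 0.1634]
eef_rot: [-100.1, 90.0, 6.6]
contact_force: [-0.2, -0.1, -1.9]
gripper_width: 0.012
time_s: 28.8
tcp_pos: [0.5597, 0.0842, 0.1629]
eef_rot: [-80.3, 90.0, 26.4]
contact_force: [-0.0, -0.1, -1.7]
gripper_width: 0.0121
```

```bash
python3 -m creep '[[0,0,0,0.05,0,0,0],[0,0,0,0,0,0,0],[0,0,0,0,0,0,0]]';python3 -m creep '[[0,0,0,0.04,0,0,0],[0,0,0,0,0,0,0],[0,0,0,0,0,0,0]]'
```

```text
time_s: 29.1
tcp_pos: [0.5597, 0.0842, 0.1627]
eef_rot: [-96.8, 90.0, 9.9]
contact_force: [-2.2, 0.5, 2.4]
gripper_width: 0.0123
time_s: 29.4
tcp_pos: [0.5598, 0.0842, 0.1627]
eef_rot: [-104.1, 90.0, 2.6]
contact_force: [-3.1, -0.3, 6.5]
gripper_width: 0.0117
```

Seated: the force came up at TCP z 0.1627, where home should be. I'll unload slightly, then release and rise.

```bash
python3 -m creep '[[0,0,0,-0.05,0,0,0],[0,0,0,0,0,0,0],[0,0,0,0,0,0,20],[0,0,0,0,0,0,30],[0,0,0,0,0,0,45],[0,0,0,0,0,0,45],[0,0,0,0,0,0,45],[0,0,0,0,0,0,45]]'; python3 -m creep '[[0,0,0,-0.5,0,0,45],[0,0,0,-2,0,0,45],[0,0,0,-4,0,0,45],[0,0,0,-3,0,3,45],[0,0,0,0,0,4,45],[0,0,0,0,0,4,45],[0,0,0,0,0,0,45],[0,0,0,0,0,0,45]]'; python3 - <<'E'
from h import *
im,d,P=snap("f1");X,Y,Z=st(P);X,Y,Z=X*1e3,Y*1e3,Z*1e3
def b(m,n):
    q=np.stack([X[m],Y[m]],1).astype(np.float32);B=cv2.minAreaRect(q);print(n,m.sum(),np.round(B[0],2),np.round(B[1],1),round(B[2],1),"z",np.median(Z[m]).round(1))
b((abs(X)<30)&(abs(Y)<40)&(Z>190)&(Z<206),"tab")
b((abs(X)<9)&(abs(Y)<60)&(Z>137)&(Z<146)&(abs(Y)>36),"blade ends")
for sg in(-1,1):
    m=(abs(X)<25)&(abs(sg*Y-30)<5)&(Z>132)&(Z<143);x=np.sort(X[m]);print("post",sg,x[[0,-1]].round(2) if len(x) else 0)
m=(abs(X)<20)&(abs(Y)<16)&(Z>144)&(Z<153);x=np.sort(X[m]);g=np.diff(x);i=g.argmax();print("slot",x[i],x[i+1])
p,R,s=pose();print(1e3*np.array(st(p)),s["contact_force"],s["time_s"])
c=proj("wrist",[[*O,.15]])[0];l,t=max(int(c[0]-100),0),max(int(c[1]-80),0);cv2.imwrite("pics/f1c.png",cv2.resize(im[t:t+170,l:l+200],None,fx=3.5,fy=3.5,interpolation=2))
E
```

```text
time_s: 30.2
tcp_pos: [0.5597, 0.0842, 0.1624]
eef_rot: [121.4, 90.0, -131.9]
contact_force: [0.3, -0.1, -0.2]
gripper_width: 0.0391
time_s: 31.0
tcp_pos: [0.5277, 0.1903, 0.2578]
eef_rot: [-94.1, 90.0, 12.8]
contact_force: [0.2, -0.3, -0.0]
gripper_width: 0.0393
tab 851 [-0.55 -0.4 ] [11.9 29.6] 0.3 z 199.4
blade ends 402 [-0.79 -0.94] [ 9.2 99.6] 0.3 z 139.9
post -1 [-20.87  18.71]
post 1 [-20.15  18.7 ]
slot -7.931920942002514 6.581095644200012
[ -0.5125838  110.03845642 257.66558557] [ 1.00630205 -0.99749364 -0.0483095 ] 31.05
```

View pics/f1c.png

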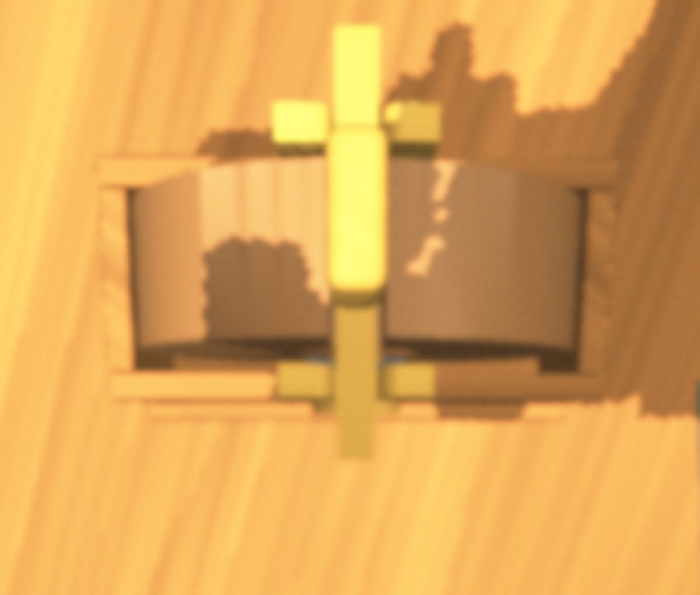

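The key lies across both posts in the notches (355,380 and 357,120) and through the slot. Its blade top is at 140 mm and its tab top at 199 mm, as they should be when home. I'm handing the job in.

```bash
python3 -c "
from plant import r
print(r.close_job(), r.get_state()['time_s'])"
```

```text
the job is handed in; nothing more can be done
the job is handed in; nothing more can be done
```

The job is handed in. At my last check the key was home in both notches and the slot stood at the top. The simulator gave no verdict.

**Wheel:** I turned it with four light finger strokes, about 3 to 6 N at each reading. The depth check then put the slot at -0.007 rad, with the finger off the wheel and the key still in its rest.

**Key:** I lowered it through the slot with no contact until it seated. The force on the tool then rose to about 6.5 N at the expected height, and I unloaded slightly and let go.

**Last check, in the wrist picture:**

| What | Measured | Expected |
|---|---|---|
| Blade top | 139.9 mm | 140 mm |
| Tab top | 199.4 mm | 200 mm |
| Key against the posts, x | about 0.2 mm off centre | within 4 mm |
| Key against the stand, y | within 1 mm | within 13 mm |
| Yaw error | about 0.3° | 6.9° (0.12 rad) |
| Slot against the posts | about 0.2 mm off centre | 0 (0.09 rad, about 6 mm of rim) |

The job took about 31 s of the 64 s allowed.

**Not fully settled:** the camera views disagreed by up to about 2 mm on where the stand is. I dealt with that by measuring the held key and the posts in the same picture. I took no final picture of the bystanders, but the arm never worked near them.

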